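# Try the saddle slot with the gauge and hold it up to read

### The job

Draw the orange-handled slot gauge up out of its grey stand and put its blade upright into the long slot of the clamped wooden guitar bridge until it touches the bottom of the slot, and let it stay there for a moment. Then draw it out again, tip it roughly half-way (about 45 degrees) from upright towards lying flat, handle end still the higher and white scale face turned upward, and finish still holding it like that, motionless, with the whole gauge at least 16 cm above the table top. Leave everything else on the table where it is.

Things in the scene. Friction and masses are not known exactly. Their poses are not given: they have to be found in the camera images.
- gauge: Slot gauge, 80 g. Origin: middle of the handle's underside. z from blade to handle, x the scale face's normal. Orange handle 16 (x) by 24 (y) mm, z 0 to 45 mm, white ticked plate on its +x face only; steel blade 2.5 (x) by 20 (y) mm, z 0 to -50 mm. Starts upright in the stand, handle resting on the stand's top, scale face away from the robot (within 30 degrees).
- gauge_tip (a point): Middle of the blade's lower end, 50 mm below the gauge's origin; axes as the gauge.
- stand: Fixed grey block 60 (x) by 80 (y) by 58 mm high, origin at the centre of its underside. In its top centre a slot 5 mm (x) by 24 mm (y), 54 mm deep, holds the gauge's blade; nothing clamps it, so the gauge lifts straight out.
- bridge: Fixed wooden guitar bridge, 40 (x) by 150 (y) by 24 mm high, on a cork pad 70 by 190 by 10 mm, with a low dark clamp block (30 by 12 mm, top 32 mm above the table) at each end. Origin at the centre of the pad's underside; the wood's top is 34 mm above it. The saddle slot runs along y, with a row of six small dark pin holes beside it on the +x side.
- slot (a point): Middle of the saddle slot's mouth, level with the wood's top. The slot is 72 mm long along this frame's y, 6 mm wide along x (mouth widened by 1.5 mm chamfers), 14 mm deep with a flat floor. Axes as the bridge, z up. The blade fits either way round, its width along the slot.
- pedal: Bystander: loose grey aluminium reverb pedal, 110 by 70 by 40 mm with a foot switch and two knobs (52 mm high in all), origin at the underside's centre.
- bowl: Bystander: loose white ceramic pick bowl, 110 mm across, 45 mm high, origin at the underside's centre.
- hexkey: Bystander: loose small dark hex key, 75 by 24 mm, 6 mm thick, origin on the long leg at table level.
- tray: Bystander: loose green plastic parts tray, 160 by 110 by 35 mm, origin at the underside's centre.
- driver: Bystander: loose screwdriver with blue handle, 170 mm long, lying.
- polish: Bystander: loose amber bottle, 44 mm across, 100 mm high, origin at the underside's centre.

How it is judged:
By the outcome, as a careful person would: the job done as asked, in the order asked, and still so for the second after the job is handed in, while the arm keeps its last pose, push and grip.
It also fails if it takes over 45 s, if anything falls off the work surface, if the arm or the gripper's body presses on something with over 40 N, if the wrist force passes 120 N, or if a joint passes its speed limit or range.

### The arm

A 6-joint arm with a two-finger parallel gripper is mounted at the origin on the work surface. World frame = base frame: x ahead of the robot, y to its left, z up, the work surface at z = 0. Lengths are in m, angles in rad, forces in N, time in s.
With the tool pointing down it reaches from about 0.4 to 0.825 m from the base axis. Payload 7 kg.
Tool frame: the origin (TCP) lies at the very end of the fingers, on their centre line; the grasp point (between the pads) lies 19 mm behind it; x points along the fingers, y is the direction in which the jaws open and shut, and the axes are right-handed (so a half turn about x gives the same grasp; the last joint's range is limited). The gripper opens to 88 mm and grips with 3 to 60 N. Pads are 19 mm wide; open, the fingers measure 130 mm over their backs; the gripper's body (78 mm by 193 mm) begins 47 mm behind the grasp point.
Start: joints at [-0.925, 0.359, 0.012, 0, -1.224, -0.288], TCP at [0.236, -0.632, 0.227] pointing down, gripper open.
Joint ranges: [-3.07, 3.07], [-1.43, 2.12], [-1.02, 1.25], [-3.03, 1.67], [-3.05, -0], [-3.03, 3.03]. Speed limits (rad/s): [2.39, 2.39, 3.01, 3.14, 3.14, 3.14].

### API

Orientations are given as [roll, pitch, yaw] about the fixed x, y, z axes, in that order (R = Rz(yaw) Ry(pitch) Rx(roll)).
In Python, from station import arm, cams gives the robot as it stands. The module is installed in compiled form; this text tells all that it offers.
- The arm moves only by the tool carry_out, never from a script. Its argument "deltas" is a list of rows, each a list of 6 numbers: the shift along the tool's x, y, z in units of 0.04 m (1.0 is 0.04 m), then the turn, a rotation vector about the tool's x, y, z in units of 4 degrees (1.0 is 4 degrees). In form: [[tx, ty, tz, ax, ay, az], ...]. A call has 1 to 5 rows; each row shifts and turns the pose as measured when the row begins, along the tool's axes as they then stand; what a row does not reach is not made up. A row lasts 1/10 s, in which the tool goes at most 50 mm and 8.59 degrees, less where a joint would pass 70% of its speed; a pose out of reach is approached as far as the arm can. A call with a number of a shift or a turn outside -1 to 1 is refused whole. A call with a gripper value outside its range is refused whole. "hand" is the closure, from 0 (fully open) to 1 (shut), set as the call begins (left out, the last holds). The fingers move at their own pace and stop on an object; "newtons" is the grip in N (left out, the last holds). Time passes only in rows, so rows that do not move let the fingers close. It gives the time, the measured TCP pose, the force and the opening at its end, in the units of the state.
- arm.get_state(): the state, without advancing time (a new reading comes with each control period).
- cams.grab_frame(name): name is "side" or "top"; returns a dict with "pixels" (480x640x3 uint8, red, green, blue), "fx", "fy", "cx", "cy" (pixels), "k1" (the pictures are not rectified: a ray, as slopes to the right and down, at radius r is drawn at 1 + k1 r^2 times it, then the intrinsics apply), "T" (4x4, takes a point from camera to world coordinates). Camera axes: x right, y up, looking along -z (the intrinsics and any distortion apply to the point x, -y, -z); pixel columns grow to the right and rows downward; lengths in m; the calibration is good to about 2 mm. A picture is of the moment at which its call begins. There is no depth.
- arm.job_done(): hands the job in, once; it reports no verdict.
The state is a dict: "t": time; "q": joint angles; "qd": joint speeds; "joint_efforts": joint torques, N m; "eef_pos": TCP position; "ee_rot": TCP orientation; "force": force on the tool from outside, world axes, zero at the start; "moment": the same for the moment, N m; "width": finger opening in m.
Only numpy, scipy, OpenCV 4.12 (cv2) and the standard library are available. Lean on these libraries where they do the work, as an engineer would, in place of code of your own. Each camera call takes 0.05 s, during which the arm holds its last target.

## Working session

There is one attempt and no reset: what is moved stays moved. The work goes in short steps, Python scripts to look and compute and a tool call to move; the robot and the scene stay as the last step left them, time stands still between calls to the robot, and variables do not carry over. Pictures are saved under pics/ and viewed, and the job is handed in when it is done.

Besides the shell and the picture viewer there is one more tool, called after "Request:" by a JSON object that holds its "fn" and its "kwargs". carry_out: Moves the arm, as the interface text tells. Shifts and turns lie within -1 to 1; 1 stands for 0.04 m of shift or 4 degrees of turn. Its arguments: {"type":"object","properties":{"deltas":{"type":"array","items":{"type":"array","items":{"type":"number","minimum":-1,"maximum":1}}},"hand":{"type":"number"},"newtons":{"type":"number"}},"required":["deltas"]}

```bash
mkdir -p pics
cat > h.py <<'E'
import numpy as np, cv2
from station import arm, cams
def grab(n,f=None):
    d=cams.grab_frame(n)
    if f: cv2.imwrite('pics/'+f,np.ascontiguousarray(d['pixels'][:,:,::-1]))
    np.savez('/tmp/'+n+'.npz',**{k:v for k,v in d.items()})
    return d
def proj(d,P):
    T=np.array(d['T']);p=np.linalg.inv(T)@np.append(P,1)
    x,y,z=p[0],-p[1],-p[2]; a,b=x/z,y/z; s=1+d['k1']*(a*a+b*b)
    return np.array([d['fx']*a*s+d['cx'],d['fy']*b*s+d['cy']])
def ray(d,u,v):
    a0=(u-d['cx'])/d['fx'];b0=(v-d['cy'])/d['fy'];a,b=a0,b0
    for _ in range(30):
        s=1+d['k1']*(a*a+b*b);a,b=a0/s,b0/s
    T=np.array(d['T']);return T[:3,3],T[:3,:3]@np.array([a,-b,-1.])
def onz(d,u,v,z):
    o,r=ray(d,u,v);return o+r*(z-o[2])/r[2]
E
python3 - <<'E'
from h import *
for n in('top','side'):
    d=grab(n,n+'0.png');print(n,d['fx'],d['k1'],np.round(d['T'],3))
s=arm.get_state()
print({k:np.round(v,3) for k,v in s.items()})
E
```

```text
top 485.3588056194283 -0.026805335745021114 [[ 0.008  0.982 -0.188  0.39 ]
 [-1.     0.006 -0.011 -0.005]
 [-0.009  0.188  0.982  1.186]
 [ 0.     0.     0.     1.   ]]
side 481.9851032265161 -0.039057828555857405 [[-0.686  0.523 -0.506 -0.1  ]
 [-0.728 -0.479  0.491  0.705]
 [ 0.014  0.705  0.709  1.054]
 [ 0.     0.     0.     1.   ]]
{'t': np.float64(0.1), 'q': array([-0.925,  0.359,  0.011, -0.   , -1.224, -0.288]), 'qd': array([-0.   , -0.001,  0.002, -0.001,  0.   , -0.001]), 'joint_efforts': array([-2.0000e-03, -5.8416e+01,  2.9375e+01,  7.0150e+00,  1.0000e-02,
       -0.0000e+00]), 'eef_pos': array([ 0.236, -0.632,  0.226]), 'ee_rot': array([1.654, 1.569, 2.012]), 'force': array([-0.308, -0.205,  0.156]), 'moment': array([ 0.041, -0.011, -0.029]), 'width': np.float64(0.088)}
```

View pics/top0.png

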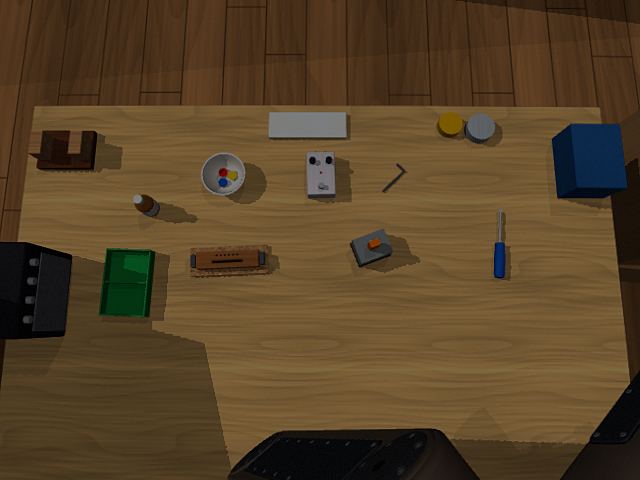

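View pics/side0.png

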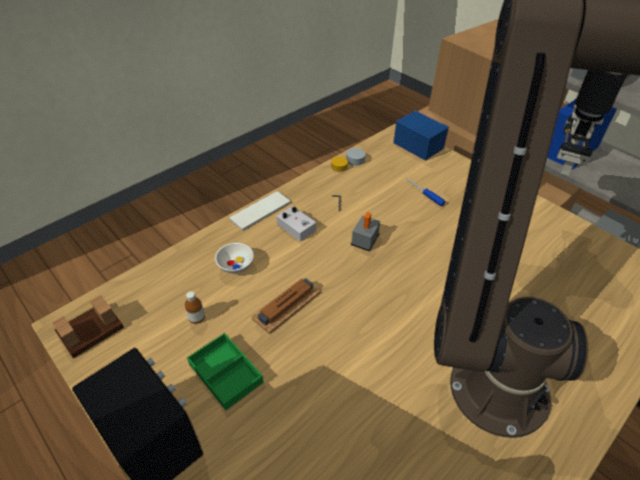

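Top: gauge at about (374,244) on the stand (371,248), bridge slot around (227,261). Side: gauge at (367,220), bridge at (287,302). I'll enlarge both.

Run:
```python
from h import *
d=np.load('/tmp/top.npz');s=np.load('/tmp/side.npz')
def crop(d,u,v,w,h,k):
    p=d['pixels'][v:v+h,u:u+w,::-1].astype(float)*1.5
    return cv2.resize(np.clip(p,0,255).astype(np.uint8),None,fx=k,fy=k,interpolation=cv2.INTER_CUBIC)
a=crop(d,340,220,64,50,8);b=crop(d,185,238,90,44,8)
cv2.imwrite('pics/zt1.png',a);cv2.imwrite('pics/zt2.png',b)
cv2.imwrite('pics/zs1.png',crop(s,340,200,50,55,8));cv2.imwrite('pics/zs2.png',crop(s,245,270,85,65,8))
```

```text
(no output)
```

View pics/zt1.png

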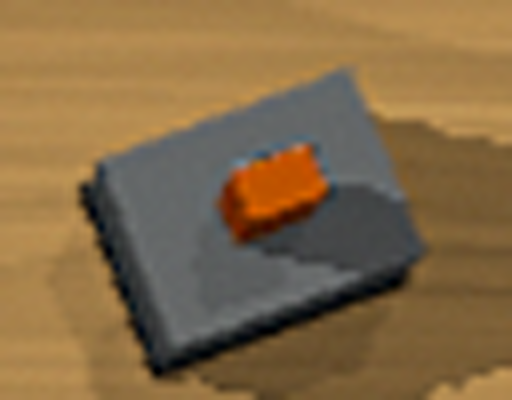

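View pics/zt2.png

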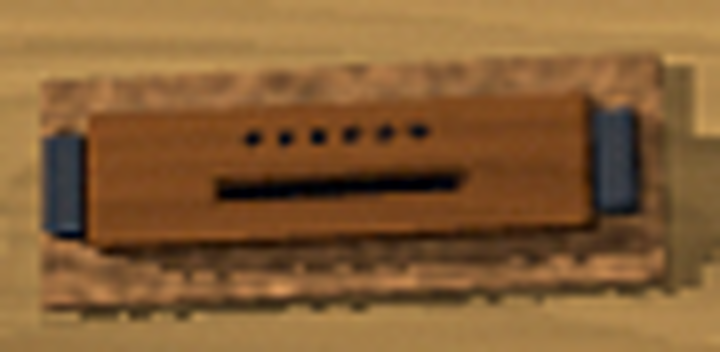

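View pics/zs1.png

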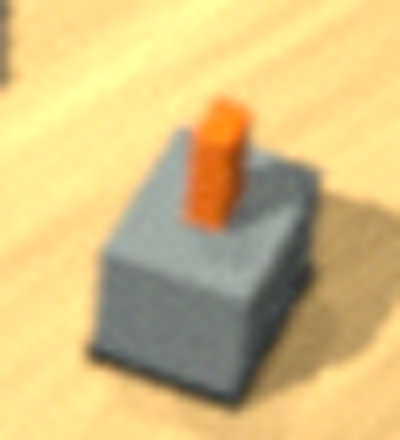

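View pics/zs2.png

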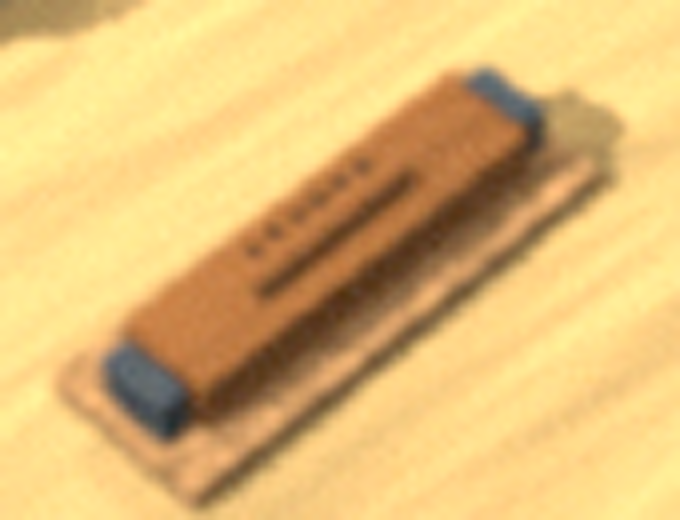

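```bash
cat > fit.py <<'E'
from h import *
from scipy.optimize import least_squares
d=np.load('/tmp/top.npz');s=np.load('/tmp/side.npz')
def px(o,x): return np.array([o[0]+(x[0]+.5)/8-.5,o[1]+(x[1]+.5)/8-.5])
def fit(items,x0):
    def res(p):
        c,q=np.cos(p[2]),np.sin(p[2]);r=[]
        for cam,P,m in items:
            W=[p[0]+c*P[0]-q*P[1],p[1]+q*P[0]+c*P[1],P[2]]
            r+=list(proj(cam,W)-m)
        return r
    o=least_squares(res,x0,loss='soft_l1');return o.x,np.round(np.reshape(res(o.x),(-1,2)),1).tolist()
t1=(340,220);t2=(185,238);s1=(340,200);s2=(245,270)
# stand: robot side=-x ; left in the image=+y, up=+x
st=[(d,(.03,.04,.058),px(t1,(97,165))),(d,(.03,-.04,.058),px(t1,(350,68))),(d,(-.03,-.04,.058),px(t1,(425,250))),(d,(-.03,.04,.058),px(t1,(165,350)))]
ss=[(s,(.03,.04,.058),px(s1,(103,255))),(s,(-.03,.04,.058),px(s1,(245,300))),(s,(-.03,-.04,.058),px(s1,(320,175))),(s,(.03,-.04,.058),px(s1,(185,130)))]
br=[(d,(.02,.075,.034),px(t2,(88,115))),(d,(.02,-.075,.034),px(t2,(585,95))),(d,(-.02,-.075,.034),px(t2,(592,225))),(d,(-.02,.075,.034),px(t2,(97,245)))]
for n,i in(('stand t',st),('stand s',ss),('both',st+ss),('bridge wood top',br)):
    p,r=fit(i,[.5,0,0]);print(n,np.round(p,4),np.degrees(p[2]).round(1),r)
for cam,o,a,b in((d,t2,(216,190),(464,181)),(s,s2,(260,295),(415,172))):
    A=onz(cam,*px(o,a),.034);B=onz(cam,*px(o,b),.034);v=A-B
    print('slot',(A+B)/2,np.linalg.norm(v),np.degrees(np.arctan2(-v[0],v[1])))
# gauge handle top z=.103
g=[px(t1,x) for x in((236,180),(310,145),(328,187),(252,222))]
G=[onz(d,*x,.103) for x in g];print(np.round(G,4),np.mean(G,0))
v=G[0]-G[1]+G[3]-G[2];print('gauge y-axis yaw',np.degrees(np.arctan2(-v[0],v[1])))
E
python3 fit.py
```

```text
stand t [ 0.5647 -0.1362  0.3664] 21.0 [[-0.2, -0.5], [-0.3, -0.2], [-0.1, 0.6], [0.7, 0.1]]
stand s [ 0.5665 -0.1356  0.3569] 20.4 [[-0.6, -0.1], [0.3, 0.7], [0.8, -0.1], [-0.5, -0.5]]
both [ 0.5653 -0.1359  0.3624] 20.8 [[-0.3, -0.9], [-0.4, -0.4], [-0.2, 0.4], [0.5, -0.2], [-0.1, 0.1], [0.8, 0.8], [1.1, 0.0], [-0.2, -0.3]]
bridge wood top [0.5341 0.2081 0.0506] 2.9 [[0.3, -0.1], [0.4, -0.3], [-0.1, 0.1], [-0.8, 0.3]]
slot [0.52939825 0.20794255 0.034     ] 0.07437321893136083 2.500902232490264
slot [0.53358368 0.20897627 0.034     ] 0.07207344131506664 3.56335926564444
[[ 0.5656 -0.1244  0.103 ]
 [ 0.5758 -0.1455  0.103 ]
 [ 0.5638 -0.1504  0.103 ]
 [ 0.5537 -0.1288  0.103 ]] [ 0.56472458 -0.1372587   0.103     ]
gauge y-axis yaw 25.404829207342058
```

```bash
cat >> h.py <<'E'
from scipy.spatial.transform import Rotation as Ro
def cur():
    s=arm.get_state();return np.array(s['eef_pos']),Ro.from_euler('xyz',s['ee_rot']),s
def target(yaw,tilt=0):
    # gauge frame at yaw, tilted; tool x=-gz, tool y=+-gy
    g=Ro.from_euler('z',yaw,degrees=True)*Ro.from_euler('y',-tilt,degrees=True)
    G=g.as_matrix();return [Ro.from_matrix(np.c_[-G[:,2],k*G[:,1],np.cross(-G[:,2],k*G[:,1])]) for k in(1,-1)]
def plan(P,yaw,tilt=0):
    p,R,s=cur()
    print('t',round(s['t'],2),'p',np.round(p,4),'w',round(s['width'],4),'F',np.round(s['force'],1),'q',np.round(s['q'],2))
    print('tool axes',np.round(R.as_matrix().T,3).tolist())
    for T in target(yaw,tilt):
        rv=(R.inv()*T).as_rotvec(degrees=True)
        print('shift units',np.round(R.inv().apply(np.array(P)-p)/.04,2),'turn units',np.round(rv/4,2))
E
python3 -c "
from h import *
plan([.565,-.1365,.16],22)"
```

```text
t 0.1 p [ 0.2362 -0.6319  0.2257] w 0.0876 F [-0.3 -0.2  0.2] q [-0.92  0.36  0.01 -0.   -1.22 -0.29]
tool axes [[-0.001, 0.001, -1.0], [-0.35, 0.937, 0.001], [0.937, 0.35, -0.0]]
shift units [ 1.65  8.72 12.04] turn units [-0.38 -0.   -0.02]
shift units [ 1.65  8.72 12.04] turn units [ 4.462e+01 -3.000e-02  0.000e+00]
```

Request:
{"fn": "carry_out", "kwargs": {"deltas": [[0,0.7,0.97,0,0,0],[0,0.7,0.97,0,0,0],[0,0.7,0.97,-0.1,0,0],[0,0.7,0.97,-0.1,0,0],[0,0.7,0.97,-0.1,0,0]], "hand": 0}}

```text
t: 0.6
eef_pos: [0.3678, -0.4297, 0.2214]
ee_rot: [1.991, 1.563, 2.361]
force: [1.5, -0.2, -0.3]
width: 0.0876
```

Request:
{"fn": "carry_out", "kwargs": {"deltas": [[0,0.7,0.97,0,0,0],[0,0.7,0.97,0,0,0],[0,0.7,0.97,0,0,0],[0,0.7,0.97,0,0,0],[0,0.7,0.97,0,0,0]]}}

```text
t: 1.1
eef_pos: [0.5009, -0.2194, 0.2211]
ee_rot: [1.986, 1.562, 2.356]
force: [0.7, -2.0, 0.5]
width: 0.0875
```

```bash
python3 -c "
from h import *
plan([.565,-.1365,.16],22)"
```

```text
t 1.1 p [ 0.5009 -0.2194  0.2211] w 0.0875 F [ 0.7 -2.   0.5] q [-0.06  0.16 -0.27 -0.01 -1.15 -1.14]
tool axes [[-0.006, 0.006, -1.0], [-0.361, 0.933, 0.008], [0.933, 0.361, -0.004]]
shift units [1.53 1.34 2.25] turn units [-0.21 -0.05 -0.12]
shift units [1.53 1.34 2.25] turn units [44.79 -0.19  0.08]
```

Request:
{"fn": "carry_out", "kwargs": {"deltas": [[0.1,0.5,0.75,0,0,0],[0.1,0.5,0.75,0,0,0],[0.1,0.35,0.7,-0.1,-0.05,-0.1],[0,0,0,-0.1,0,0]]}}

```text
t: 1.5
eef_pos: [0.5673, -0.1279, 0.208]
ee_rot: [1.735, 1.569, 2.124]
force: [-0.1, -0.0, 0.5]
width: 0.0879
```

Run:
```python
from h import *
plan([.565,-.1365,.11],22)
d=grab('top');s=grab('side')
def crop(d,u,v,w,h,k,f):
    p=d['pixels'][v:v+h,u:u+w,::-1].astype(float)*1.5
    cv2.imwrite('pics/'+f,cv2.resize(np.clip(p,0,255).astype(np.uint8),None,fx=k,fy=k,interpolation=cv2.INTER_CUBIC))
crop(s,320,160,90,90,6,'s1.png');crop(d,330,200,90,80,6,'t1.png')
```

```text
t 1.5 p [ 0.5673 -0.1279  0.208 ] w 0.0879 F [-0.1 -0.   0.5] q [ 0.11  0.22 -0.23 -0.   -1.13 -1.29]
tool axes [[-0.001, 0.002, -1.0], [-0.38, 0.925, 0.002], [0.925, 0.38, -0.0]]
shift units [ 2.45 -0.18 -0.14] turn units [ 0.08 -0.   -0.03]
shift units [ 2.45 -0.18 -0.14] turn units [-4.492e+01  4.000e-02 -1.000e-02]
```

View pics/s1.png

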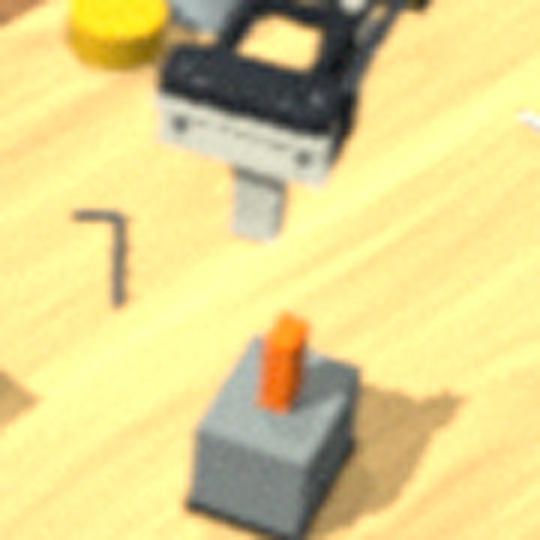

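View pics/t1.png

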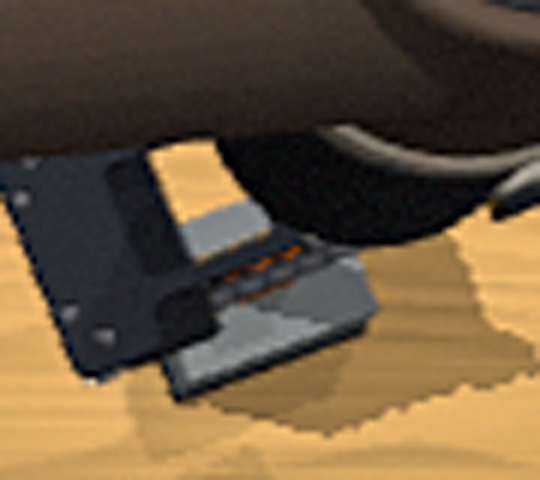

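The open fingers sit around the gauge's vertical in both pictures (side: finger (257,205), handle (285,360)). Going down.

Request:
{"fn": "carry_out", "kwargs": {"deltas": [[0.8,-0.18,-0.14,0,0,0],[0.8,0,0,0,0,0],[0.5,0,0,0,0,0],[0,0,0,0,0,0]]}}

```text
t: 2.0
eef_pos: [0.5617, -0.1418, 0.1237]
ee_rot: [0.579, 1.569, 0.964]
force: [-0.3, 0.1, -0.6]
width: 0.0877
```

```bash
python3 -c "
from h import *
plan([.565,-.1365,.070],22)"
```

```text
t 2.0 p [ 0.5617 -0.1418  0.1237] w 0.0877 F [-0.3  0.1 -0.6] q [ 0.09  0.29 -0.34 -0.   -0.94 -1.27]
tool axes [[0.001, 0.002, -1.0], [-0.375, 0.927, 0.001], [0.927, 0.375, 0.002]]
shift units [1.34 0.09 0.12] turn units [ 0.01  0.02 -0.01]
shift units [1.34 0.09 0.12] turn units [-4.499e+01  2.000e-02  4.000e-02]
```

Request:
{"fn": "carry_out", "kwargs": {"deltas": [[0.5,0.06,0.08,0,0,0],[0.5,0.03,0.04,0,0,0],[0.2,0,0,0,0,0],[0,0,0,0,0,0]]}}

```text
t: 2.4
eef_pos: [0.5657, -0.1397, 0.079]
ee_rot: [-0.253, 1.566, 0.128]
force: [-0.2, 0.2, -0.3]
width: 0.0881
```

Run:
```python
from h import *
plan([.565,-.1365,.070],22)
s=grab('side')
p=s['pixels'][180:260,320:400,::-1].astype(float)*1.5
cv2.imwrite('pics/s2.png',cv2.resize(np.clip(p,0,255).astype(np.uint8),None,fx=7,fy=7,interpolation=cv2.INTER_CUBIC))
```

```text
t 2.4 p [ 0.5657 -0.1397  0.079 ] w 0.0881 F [-0.2  0.2 -0.3] q [ 0.09  0.34 -0.39 -0.   -0.84 -1.28]
tool axes [[0.005, 0.001, -1.0], [-0.372, 0.928, -0.001], [0.928, 0.372, 0.005]]
shift units [0.22 0.08 0.01] turn units [-0.04  0.07  0.02]
shift units [0.22 0.08 0.01] turn units [ 4.496e+01  3.000e-02 -1.100e-01]
```

View pics/s2.png

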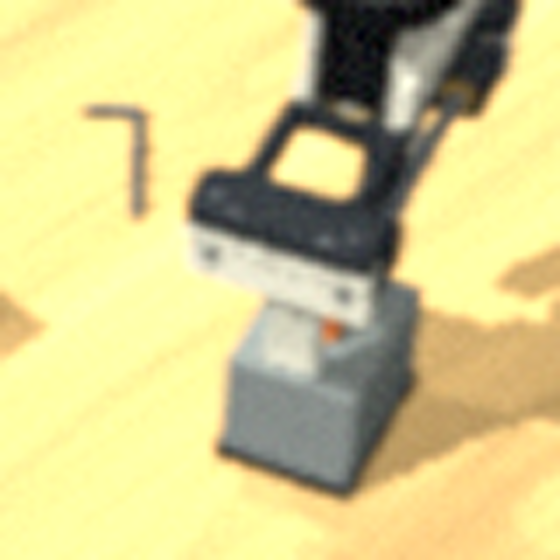

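The orange handle (330,328) lies between the fingers. I'll lower a little and close.

Request:
{"fn": "carry_out", "kwargs": {"deltas": [[0.25,0.08,0,0,0.05,0],[0.03,0,0,0,0,0],[0,0,0,0,0,0]]}}

```text
t: 2.75
eef_pos: [0.5664, -0.1369, 0.0706]
ee_rot: [-0.503, 1.564, -0.122]
force: [0.3, -0.7, 0.7]
width: 0.0877
```

Request:
{"fn": "carry_out", "kwargs": {"deltas": [[0,0,0,0,0,0],[0,0,0,0,0,0],[0,0,0,0,0,0],[0,0,0,0,0,0],[0,0,0,0,0,0]], "hand": 1, "newtons": 20}}

```text
t: 3.25
eef_pos: [0.567, -0.1368, 0.0717]
ee_rot: [-0.486, 1.562, -0.105]
force: [1.4, 0.3, -0.4]
width: 0.053
```

```bash
python3 -c "
from h import *
plan([.565,-.1365,.070],22)"
```

```text
t 3.25 p [ 0.567  -0.1368  0.0717] w 0.053 F [ 1.4  0.3 -0.4] q [ 0.1   0.35 -0.4   0.   -0.82 -1.29]
tool axes [[0.008, -0.001, -1.0], [-0.372, 0.928, -0.004], [0.928, 0.372, 0.008]]
shift units [ 0.04  0.03 -0.04] turn units [-0.03  0.11  0.06]
shift units [ 0.04  0.03 -0.04] turn units [44.97  0.09 -0.17]
```

Request:
{"fn": "carry_out", "kwargs": {"deltas": [[0.04,0.03,-0.03,0,0.12,0.05],[0,0,0,0,0,0],[0,0,0,0,0,0],[0,0,0,0,0,0],[0,0,0,0,0,0]]}}

```text
t: 3.75
eef_pos: [0.5654, -0.1361, 0.0699]
ee_rot: [-3.044, 1.569, -2.663]
force: [-0.5, 0.5, 0.1]
width: 0.0238
```

```bash
python3 -c "
from h import *
plan([.565,-.1365,.070],22)"
```

```text
t 3.75 p [ 0.5654 -0.1361  0.0699] w 0.0238 F [-0.5  0.5  0.1] q [ 0.1   0.36 -0.39  0.   -0.83 -1.29]
tool axes [[-0.002, -0.001, -1.0], [-0.372, 0.928, -0.0], [0.928, 0.372, -0.002]]
shift units [-0.   -0.01 -0.01] turn units [-0.03 -0.02  0.  ]
shift units [-0.   -0.01 -0.01] turn units [4.497e+01 0.000e+00 4.000e-02]
```

Width reads 23.8 mm, so the handle is gripped. Raise the grip force and lift straight up.

Request:
{"fn": "carry_out", "kwargs": {"deltas": [[0,0,0,0,0,0],[0,0,0,0,0,0],[-0.4,0,0,0,0,0],[-0.5,0,0,0,0,0],[-0.5,0,0,0,0,0]], "newtons": 35}}

```text
t: 4.25
eef_pos: [0.5644, -0.136, 0.1238]
ee_rot: [2.872, 1.565, -3.03]
force: [1.2, -0.2, -1.5]
width: 0.0235
```

Request:
{"fn": "carry_out", "kwargs": {"deltas": [[-0.6,0,0,0,0,0],[-0.6,0,0,0,0,0],[-0.4,0,0,0,0,0],[0,0,0,0,0,0]]}}

```text
t: 4.65
eef_pos: [0.5652, -0.136, 0.1923]
ee_rot: [2.93, 1.567, -2.972]
force: [0.3, -0.4, -0.6]
width: 0.0241
```

Run:
```python
from h import *
plan([.531,.2083,.16],3)
s=grab('side')
p=s['pixels'][150:250,310:410,::-1].astype(float)*1.5
cv2.imwrite('pics/s3.png',cv2.resize(np.clip(p,0,255).astype(np.uint8),None,fx=6,fy=6,interpolation=cv2.INTER_CUBIC))
```

```text
t 4.65 p [ 0.5652 -0.136   0.1923] w 0.0241 F [ 0.3 -0.4 -0.6] q [ 0.1   0.23 -0.25  0.   -1.09 -1.29]
tool axes [[-0.003, -0.001, -1.0], [-0.372, 0.928, 0.001], [0.928, 0.372, -0.003]]
shift units [0.81 8.31 2.41] turn units [ 4.71 -0.05 -0.  ]
shift units [0.81 8.31 2.41] turn units [-40.29   0.    -0.07]
```

View pics/s3.png

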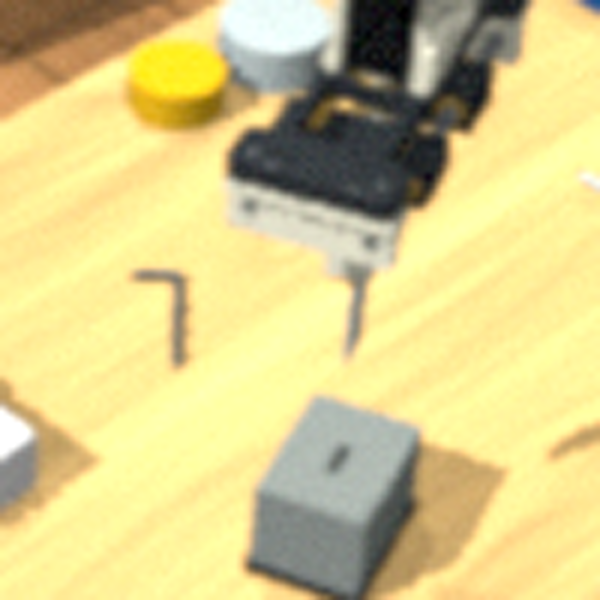

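The gauge is out: blade tip at (350,355), empty stand slot at (340,458). Carry it over the bridge.

Request:
{"fn": "carry_out", "kwargs": {"deltas": [[0,0.9,0.26,0,0,0],[0,0.96,0.28,0,0,0],[0,0.96,0.28,0,0,0],[0,0.96,0.28,0,0,0],[0,0.96,0.28,0,0,0]]}}

```text
t: 5.2
eef_pos: [0.542, 0.062, 0.1844]
ee_rot: [2.884, 1.557, -3.028]
force: [1.6, -0.1, -0.2]
width: 0.0238
```

Request:
{"fn": "carry_out", "kwargs": {"deltas": [[0,0.9,0.26,0,0,0],[0,0.8,0.25,0,0,0],[0,0,0,0,0,0]]}}

```text
t: 5.5
eef_pos: [0.5333, 0.1389, 0.1801]
ee_rot: [2.937, 1.552, -2.972]
force: [-0.2, -0.2, -1.3]
width: 0.0238
```

```bash
python3 -c "
from h import *
plan([.531,.2083,.14],3)"
```

```text
t 5.5 p [0.5333 0.1389 0.1801] w 0.0238 F [-0.2 -0.2 -1.3] q [ 0.6   0.2  -0.31 -0.01 -1.07 -1.8 ]
tool axes [[-0.018, -0.003, -1.0], [-0.366, 0.931, 0.004], [0.931, 0.366, -0.018]]
shift units [1.   1.63 0.6 ] turn units [ 4.61 -0.26 -0.01]
shift units [1.   1.63 0.6 ] turn units [-4.038e+01  2.000e-02 -3.800e-01]
```

Request:
{"fn": "carry_out", "kwargs": {"deltas": [[0,0.9,0.3,0.9,-0.26,0],[0,0.7,0.2,1.0,0,0],[0,0,0,1.0,0,0],[0,0,0,1.0,0,0],[0,0,0,0.6,0,0]]}}

```text
t: 6.0
eef_pos: [0.5266, 0.2072, 0.1728]
ee_rot: [-2.956, 1.561, -2.906]
force: [0.3, -0.5, -1.7]
width: 0.0238
```

```bash
python3 -c "
from h import *
plan([.531,.2083,.12],3)"
```

```text
t 6.0 p [0.5266 0.2072 0.1728] w 0.0238 F [ 0.3 -0.5 -1.7] q [ 0.72  0.23 -0.3  -0.01 -1.05 -2.24]
tool axes [[-0.01, -0.002, -1.0], [-0.05, 0.999, -0.002], [0.999, 0.05, -0.01]]
shift units [1.32 0.03 0.12] turn units [-0.03 -0.14  0.03]
shift units [1.32 0.03 0.12] turn units [4.496e+01 4.000e-02 2.200e-01]
```

Request:
{"fn": "carry_out", "kwargs": {"deltas": [[0.6,0.03,0.12,0,-0.14,0],[0.6,0,0,0,0,0],[0.2,0,0,0,0,0],[0,0,0,0,0,0]]}}

```text
t: 6.4
eef_pos: [0.5296, 0.2061, 0.1116]
ee_rot: [-2.293, 1.565, -2.245]
force: [-0.5, -0.4, -0.8]
width: 0.0238
```

```bash
cat > look.py <<'E'
from h import *
import sys
n=sys.argv[1]
plan([.531,.2083,.105],3)
p,R,_=cur();tip=p+R.apply([.062,0,0]);print('tip est',tip.round(4))
for c,(u,v,w,h) in (('side',(240,220,100,100)),('top',(170,210,110,80))):
    d=grab(c);print(c,'tip px (crop)',((proj(d,tip)-[u,v]+.5)*6-.5).round(0),'slot', [((proj(d,x)-[u,v]+.5)*6-.5).round(0).tolist() for x in([.531,.2083,.034],)])
    q=d['pixels'][v:v+h,u:u+w,::-1].astype(float)*1.6
    cv2.imwrite(f'pics/{c}{n}.png',cv2.resize(np.clip(q,0,255).astype(np.uint8),None,fx=6,fy=6,interpolation=cv2.INTER_CUBIC))
E
python3 look.py a
```

```text
t 6.4 p [0.5296 0.2061 0.1116] w 0.0238 F [-0.5 -0.4 -0.8] q [ 0.72  0.29 -0.37  0.   -0.91 -2.24]
tool axes [[-0.004, -0.005, -1.0], [-0.047, 0.999, -0.004], [0.999, 0.047, -0.004]]
shift units [0.16 0.05 0.04] turn units [-0.07 -0.06  0.06]
shift units [0.16 0.05 0.04] turn units [44.92  0.1   0.09]
tip est [0.5294 0.2059 0.0496]
side tip px (crop) [294. 454.] slot [[289.0, 477.0]]
top tip px (crop) [343. 302.] slot [[344.0, 303.0]]
```

View pics/sidea.png

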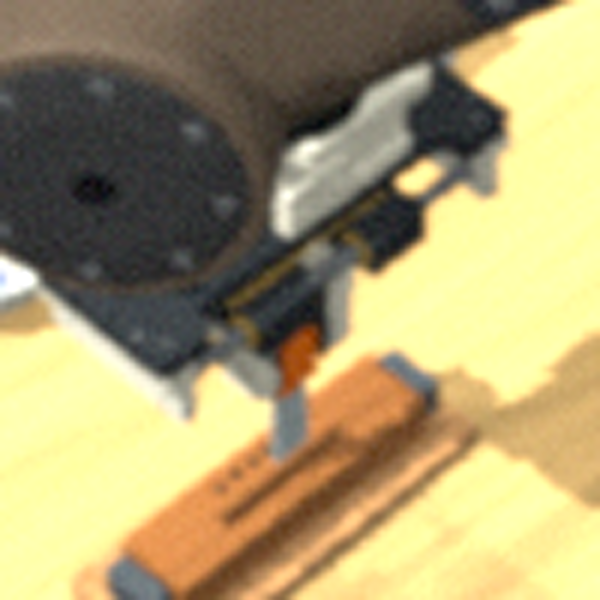

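View pics/topa.png

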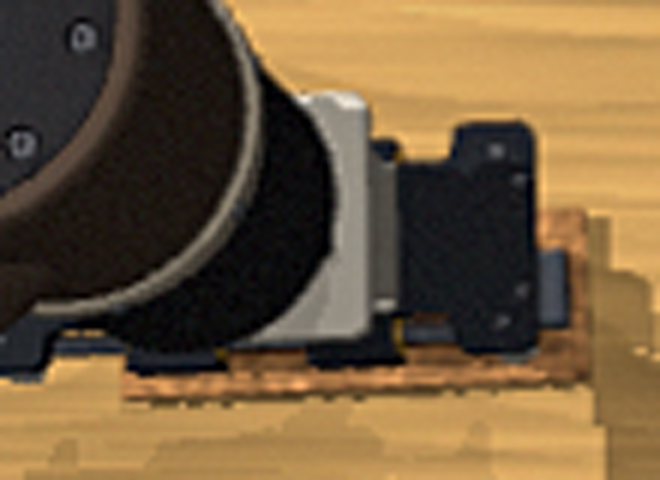

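Side: the blade tip is at about (288,452), with the slot running from (228,520) to (340,437) just below it. I'll zoom further on this picture to check the fit.

Run:
```python
from h import *
d=np.load('/tmp/side.npz')
q=d['pixels'][278:313,270:305,::-1].astype(float)*1.6
q=cv2.resize(np.clip(q,0,255).astype(np.uint8),None,fx=16,fy=16,interpolation=cv2.INTER_CUBIC)
p,R,_=cur()
def pt(P): return (proj(d,P)-[270,278]+.5)*16-.5
for y in(-.01,.01):
  for x in(-.00125,.00125):print('tip corner',pt(p+R.apply([.062,y,x])).round())
c,s=np.cos(np.radians(3)),np.sin(np.radians(3))
for y in(-.036,.036):
  for x in(-.003,.003):print('slot corner',pt([.531+c*x-s*y,.2083+s*x+c*y,.034]).round())
print('straight-down tip',pt((p+R.apply([.062,0,0]))*[1,1,0]+[0,0,.034]).round())
cv2.imwrite('pics/z3.png',q)
```

```text
tip corner [347. 248.]
tip corner [337. 240.]
tip corner [260. 316.]
tip corner [249. 307.]
slot corner [457. 234.]
slot corner [433. 215.]
slot corner [145. 478.]
slot corner [120. 458.]
straight-down tip [302. 342.]
```

View pics/z3.png

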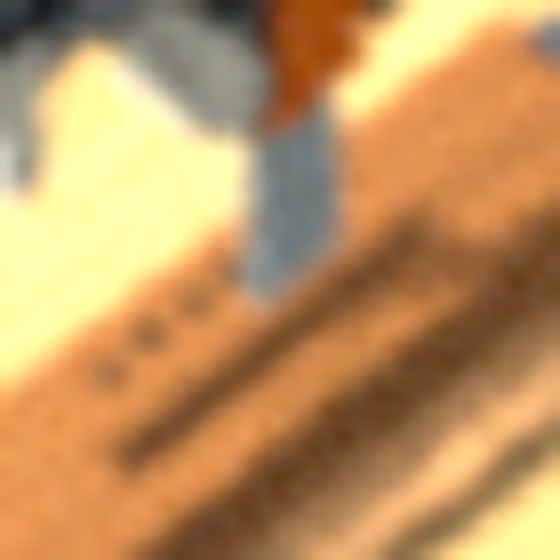

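Visual fit agrees with the plan: the tip has to move about +1.6 mm in x. Correct and lower to the mouth.

Request:
{"fn": "carry_out", "kwargs": {"deltas": [[0.15,0.06,0.04,-0.05,-0.06,0.05],[0.1,0,0,0,0,0],[0,0,0,0,0,0],[0,0,0,0,0,0]]}}

```text
t: 6.9
eef_pos: [0.5335, 0.2103, 0.105]
ee_rot: [0.441, 1.564, 0.493]
force: [0.8, 0.6, -0.8]
width: 0.0239
```

```bash
cat > z.py <<'E'
from h import *
import sys
plan([.531,.2090,.082],3)
d=grab('side')
q=d['pixels'][278:313,270:305,::-1].astype(float)*1.6
q=cv2.resize(np.clip(q,0,255).astype(np.uint8),None,fx=16,fy=16,interpolation=cv2.INTER_CUBIC)
p,R,_=cur();t=p+R.apply([.062,0,0]);print('tip',t.round(4))
print('straight-down tip px',((proj(d,[t[0],t[1],.034])-[270,278]+.5)*16-.5).round())
cv2.imwrite('pics/'+sys.argv[1],q)
E
python3 z.py z4.png
```

```text
t 6.9 p [0.5335 0.2103 0.105 ] w 0.0239 F [ 0.8  0.6 -0.8] q [ 0.72  0.3  -0.38  0.   -0.88 -2.24]
tool axes [[0.006, 0.003, -1.0], [-0.051, 0.999, 0.003], [0.999, 0.051, 0.006]]
shift units [ 0.57 -0.03 -0.07] turn units [-0.01  0.09 -0.04]
shift units [ 0.57 -0.03 -0.07] turn units [44.99 -0.07 -0.15]
tip [0.5338 0.2105 0.043 ]
straight-down tip px [270. 342.]
```

View pics/z4.png

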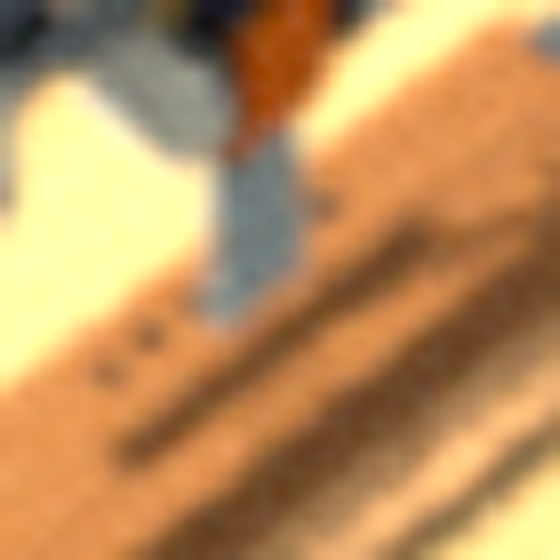

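Run:
```python
from h import *
for i in range(6):
    p,R,s=cur();print(round(s['t'],3),p.round(4),(p+R.apply([.062,0,0])).round(4),R.as_matrix()[:,0].round(4),s['q'].round(4) if hasattr(s['q'],'round') else np.round(s['q'],4))
    grab('side')
```

```text
6.95 [0.5335 0.2103 0.105 ] [0.5338 0.2105 0.043 ] [ 0.0062  0.0034 -1.    ] [ 7.1770e-01  2.9790e-01 -3.8120e-01  2.0000e-03 -8.8480e-01 -2.2383e+00]
7.0 [0.5335 0.2103 0.105 ] [0.5338 0.2105 0.043 ] [ 0.0062  0.0033 -1.    ] [ 7.1760e-01  2.9790e-01 -3.8120e-01  2.0000e-03 -8.8480e-01 -2.2383e+00]
7.05 [0.5334 0.2103 0.1049] [0.5338 0.2105 0.0429] [ 0.0061  0.0033 -1.    ] [ 7.1760e-01  2.9790e-01 -3.8130e-01  2.0000e-03 -8.8480e-01 -2.2383e+00]
7.1 [0.5334 0.2102 0.1049] [0.5338 0.2104 0.0429] [ 0.0061  0.0033 -1.    ] [ 7.1760e-01  2.9800e-01 -3.8130e-01  2.0000e-03 -8.8480e-01 -2.2383e+00]
7.15 [0.5334 0.2102 0.1049] [0.5338 0.2104 0.0429] [ 0.006   0.0033 -1.    ] [ 7.1760e-01  2.9800e-01 -3.8130e-01  1.9000e-03 -8.8480e-01 -2.2383e+00]
7.2 [0.5333 0.2102 0.1048] [0.5337 0.2104 0.0428] [ 0.0059  0.0032 -1.    ] [ 7.1760e-01  2.9810e-01 -3.8140e-01  1.9000e-03 -8.8470e-01 -2.2383e+00]
```

Request:
{"fn": "carry_out", "kwargs": {"deltas": [[0.05,-0.03,-0.08,0,0.08,-0.04],[0,0,0,0,0,0],[0,0,0,0,0,0]]}}

```text
t: 7.55
eef_pos: [0.5299, 0.2087, 0.1026]
ee_rot: [-1.988, 1.571, -1.936]
force: [-0.5, -0.3, -1.1]
width: 0.0238
```

```bash
python3 z.py z5.png
```

```text
t 7.55 p [0.5299 0.2087 0.1026] w 0.0238 F [-0.5 -0.3 -1.1] q [ 0.72  0.3  -0.39  0.   -0.89 -2.24]
tool axes [[-0.0, -0.0, -1.0], [-0.051, 0.999, -0.0], [0.999, 0.051, -0.0]]
shift units [0.51 0.01 0.03] turn units [-0.01 -0.    0.  ]
shift units [0.51 0.01 0.03] turn units [4.499e+01 1.000e-02 0.000e+00]
tip [0.5298 0.2086 0.0405]
straight-down tip px [294. 350.]
```

View pics/z5.png

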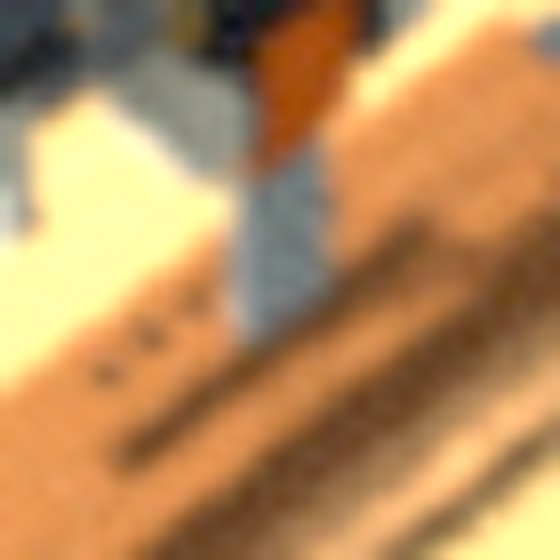

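Tip centre at about (286,317); straight down it lands within about 1–2 mm of the slot's centre line. Nudge +x by about 1 mm and lower into the mouth.

Request:
{"fn": "carry_out", "kwargs": {"deltas": [[0.1,0,0.03,0,0,0],[0.1,0,0,0,0,0],[0,0,0,0,0,0]]}}

```text
t: 7.9
eef_pos: [0.5311, 0.2087, 0.0938]
ee_rot: [-2.414, 1.571, -2.363]
force: [1.1, -0.9, -0.9]
width: 0.0239
```

```bash
python3 z.py z6.png
```

```text
t 7.9 p [0.5311 0.2087 0.0938] w 0.0239 F [ 1.1 -0.9 -0.9] q [ 0.72  0.31 -0.39  0.   -0.87 -2.24]
tool axes [[-0.0, -0.0, -1.0], [-0.051, 0.999, -0.0], [0.999, 0.051, -0.0]]
shift units [ 0.29  0.01 -0.  ] turn units [-0.02 -0.    0.  ]
shift units [ 0.29  0.01 -0.  ] turn units [44.98  0.    0.  ]
tip [0.5313 0.2088 0.032 ]
straight-down tip px [288. 345.]
```

View pics/z6.png

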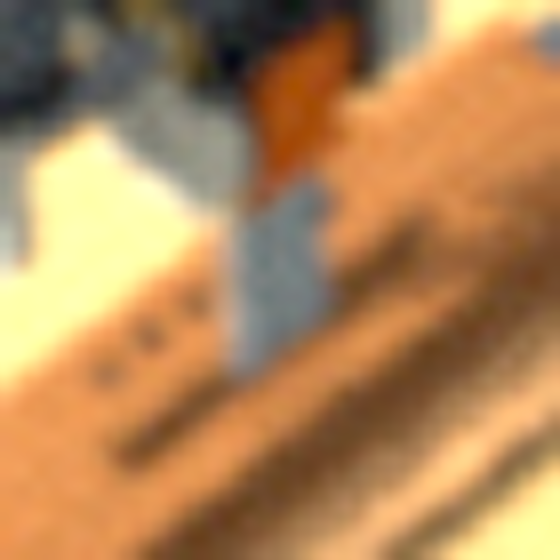

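The blade is at the slot's mouth, perhaps 1 mm towards the robot side. Continue down gently.

Request:
{"fn": "carry_out", "kwargs": {"deltas": [[0.07,0,0.02,0,0,0],[0.05,0,0,0,0,0],[0,0,0,0,0,0]]}}

```text
t: 8.25
eef_pos: [0.5322, 0.2089, 0.0888]
ee_rot: [-1.526, 1.571, -1.475]
force: [1.2, 0.8, -0.7]
width: 0.0242
```

```bash
python3 z.py z7.png
```

```text
t 8.25 p [0.5322 0.2089 0.0888] w 0.0242 F [ 1.2  0.8 -0.7] q [ 0.72  0.32 -0.4   0.   -0.86 -2.24]
tool axes [[0.0, -0.0, -1.0], [-0.051, 0.999, -0.0], [0.999, 0.051, 0.0]]
shift units [ 0.17  0.01 -0.03] turn units [-0.01  0.    0.  ]
shift units [ 0.17  0.01 -0.03] turn units [ 4.499e+01  1.000e-02 -0.000e+00]
tip [0.5322 0.2089 0.0269]
straight-down tip px [284. 342.]
```

View pics/z7.png

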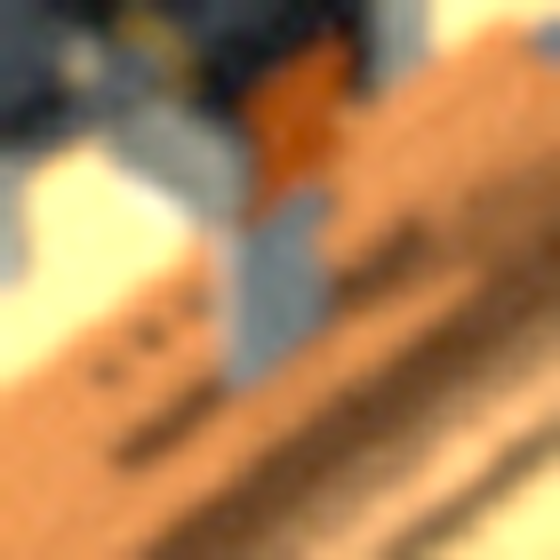

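The blade's visible length shortens at the slot's edge (about (235,383)), so it is in the slot, 7 mm deep with no side force. Down towards the floor.

Request:
{"fn": "carry_out", "kwargs": {"deltas": [[0.08,0,0,0,0,0],[0.05,0,0,0,0,0],[0.02,0,0,0,0,0]]}}

```text
t: 8.6
eef_pos: [0.5322, 0.2089, 0.0826]
ee_rot: [0.082, 1.57, 0.134]
force: [-0.3, -0.2, -0.7]
width: 0.0239
```

```bash
python3 z.py z8.png
```

```text
t 8.6 p [0.5322 0.2089 0.0826] w 0.0239 F [-0.3 -0.2 -0.7] q [ 0.72  0.33 -0.4   0.   -0.84 -2.24]
tool axes [[0.0, 0.0, -1.0], [-0.051, 0.999, 0.0], [0.999, 0.051, 0.0]]
shift units [ 0.02  0.   -0.03] turn units [-0.01  0.   -0.  ]
shift units [ 0.02  0.   -0.03] turn units [ 4.499e+01 -0.000e+00 -1.000e-02]
tip [0.5322 0.2089 0.0206]
straight-down tip px [284. 342.]
```

Request:
{"fn": "carry_out", "kwargs": {"deltas": [[0.03,0,0,0,0,0],[0,0,0,0,0,0]]}}

```text
t: 8.85
eef_pos: [0.5325, 0.209, 0.0819]
ee_rot: [-0.089, 1.57, -0.037]
force: [-1.1, -0.1, -0.1]
width: 0.0239
```

Request:
{"fn": "carry_out", "kwargs": {"deltas": [[0.03,0,0,0,0,0],[0,0,0,0,0,0]]}}

```text
t: 9.05
eef_pos: [0.5324, 0.209, 0.0819]
ee_rot: [-0.083, 1.57, -0.031]
force: [-1.2, 0.6, -1.9]
width: 0.0239
```

Request:
{"fn": "carry_out", "kwargs": {"deltas": [[0.06,0,0,0,0,0],[0,0,0,0,0,0]]}}

```text
t: 9.25
eef_pos: [0.5329, 0.209, 0.0819]
ee_rot: [-0.02, 1.568, 0.034]
force: [-1.0, -0.2, -2.0]
width: 0.0237
```

Request:
{"fn": "carry_out", "kwargs": {"deltas": [[0.1,0,0,0,0,0]]}}

```text
t: 9.35
eef_pos: [0.5346, 0.2094, 0.0809]
ee_rot: [0.027, 1.564, 0.082]
force: [-6.8, -5.4, 39.6]
width: 0.0239
```

Contact is clear (39.6 N up). Hold there at eased pressure.

Request:
{"fn": "carry_out", "kwargs": {"deltas": [[0,0,0,0,0,0],[0,0,0,0,0,0]]}}

```text
t: 9.55
eef_pos: [0.5344, 0.2092, 0.0816]
ee_rot: [0.077, 1.564, 0.132]
force: [-0.4, 0.9, -1.5]
width: 0.0238
```

```bash
python3 z.py z9.png
```

```text
t 9.55 p [0.5344 0.2092 0.0816] w 0.0238 F [-0.4  0.9 -1.5] q [ 0.72  0.33 -0.41  0.01 -0.83 -2.24]
tool axes [[0.007, 0.001, -1.0], [-0.055, 0.998, 0.001], [0.998, 0.055, 0.007]]
shift units [-0.01 -0.   -0.09] turn units [ 0.04  0.1  -0.01]
shift units [-0.01 -0.   -0.09] turn units [-4.496e+01  1.000e-02  1.600e-01]
tip [0.5349 0.2093 0.0195]
straight-down tip px [271. 334.]
```

View pics/z9.png

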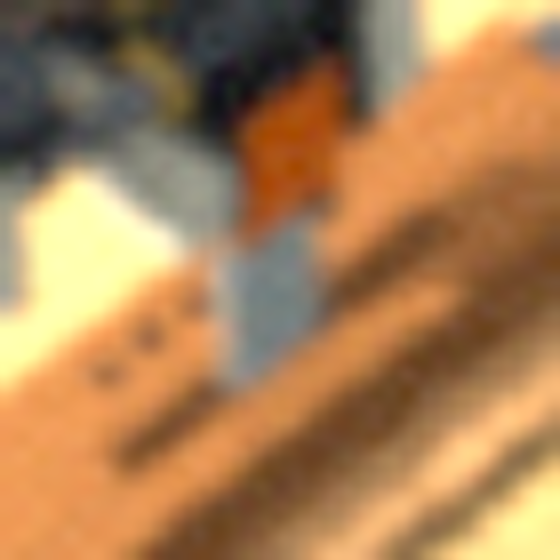

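The blade stands in the slot with a shortened visible length. Square it up and press lightly for a moment.

Request:
{"fn": "carry_out", "kwargs": {"deltas": [[0.02,0,-0.06,0.03,0.1,0],[0.05,0,0,0,0,0],[0.05,0,0,0,0,0],[0.05,0,0,0,0,0]]}}

```text
t: 10.0
eef_pos: [0.536, 0.2098, 0.0807]
ee_rot: [0.075, 1.564, 0.131]
force: [-5.4, -1.4, 19.5]
width: 0.024
```

Request:
{"fn": "carry_out", "kwargs": {"deltas": [[0.05,0,0,0,0,0],[0.05,0,0,0,0,0],[0.05,0,0,0,0,0],[0.05,0,0,0,0,0],[0.05,0,0,0,0,0]]}}

```text
t: 10.5
eef_pos: [0.5388, 0.21, 0.0802]
ee_rot: [0.011, 1.558, 0.071]
force: [-5.1, -2.5, 19.7]
width: 0.024
```

```bash
python3 z.py z10.png
```

```text
t 10.5 p [0.5388 0.21   0.0802] w 0.024 F [-5.1 -2.5 19.7] q [ 0.72  0.33 -0.4   0.01 -0.82 -2.23]
tool axes [[0.013, 0.001, -1.0], [-0.06, 0.998, 0.0], [0.998, 0.06, 0.013]]
shift units [-0.05 -0.01 -0.19] turn units [ 0.11  0.19 -0.  ]
shift units [-0.05 -0.01 -0.19] turn units [-44.89   0.     0.29]
tip [0.5396 0.2101 0.0182]
straight-down tip px [249. 320.]
```

A steady 20 N up-force was held for over half a second: the floor is touched. Pressing crept +x, so I'll recentre upright with light contact, hold, then withdraw.

Request:
{"fn": "carry_out", "kwargs": {"deltas": [[0,0,-0.1,0.05,0.12,0],[0,0,-0.06,0.04,0.1,0],[0.02,0,-0.03,0,0.03,0],[0.03,0,0,0,0,0],[0.03,0,0,0,0,0]]}}

```text
t: 11.05
eef_pos: [0.5355, 0.2107, 0.0803]
ee_rot: [0.616, 1.568, 0.671]
force: [-6.4, -2.2, 18.6]
width: 0.0238
```

```bash
python3 z.py z10.png
```

```text
t 11.05 p [0.5355 0.2107 0.0803] w 0.0238 F [-6.4 -2.2 18.6] q [ 0.71  0.33 -0.4   0.   -0.84 -2.23]
tool axes [[0.002, 0.002, -1.0], [-0.056, 0.998, 0.002], [0.998, 0.056, 0.002]]
shift units [-0.04 -0.04 -0.12] turn units [ 0.05  0.03 -0.02]
shift units [-0.04 -0.04 -0.12] turn units [-4.495e+01  4.000e-02  5.000e-02]
tip [0.5356 0.2109 0.0183]
straight-down tip px [261. 337.]
```

View pics/z10.png

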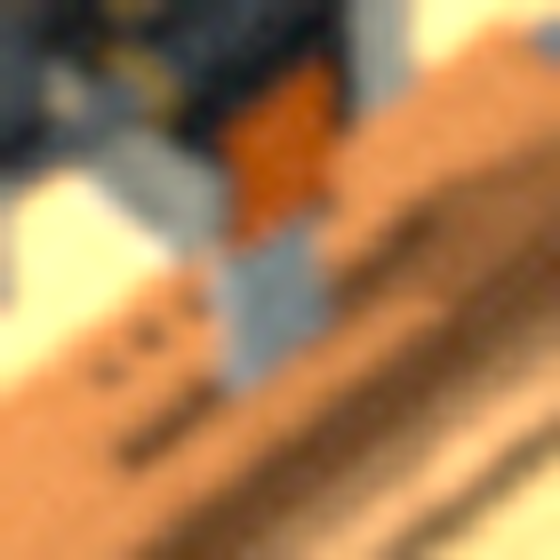

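Request:
{"fn": "carry_out", "kwargs": {"deltas": [[0.01,-0.02,-0.1,0,0,0],[0.02,0,-0.03,0,0,0],[0.02,0,-0.02,0,0,0],[0.02,0,0,0,0,0],[0.02,0,0,0,0,0]]}}

```text
t: 11.6
eef_pos: [0.5335, 0.2105, 0.0805]
ee_rot: [0.278, 1.561, 0.336]
force: [-4.0, -1.3, 13.0]
width: 0.0238
```

Request:
{"fn": "carry_out", "kwargs": {"deltas": [[0.02,0,0,0,0,0],[0.02,0,0,0,0,0],[0.02,0,0,0,0,0],[0.02,0,0,0,0,0],[0.02,0,0,0,0,0]]}}

```text
t: 12.1
eef_pos: [0.5334, 0.2106, 0.0805]
ee_rot: [0.212, 1.561, 0.271]
force: [-3.5, -1.1, 12.2]
width: 0.0238
```

```bash
python3 z.py z11.png
```

```text
t 12.1 p [0.5334 0.2106 0.0805] w 0.0238 F [-3.5 -1.1 12.2] q [ 0.72  0.33 -0.41  0.01 -0.83 -2.24]
tool axes [[0.009, 0.003, -1.0], [-0.059, 0.998, 0.002], [0.998, 0.059, 0.009]]
shift units [-0.04 -0.04 -0.06] turn units [ 0.1   0.13 -0.03]
shift units [-0.04 -0.04 -0.06] turn units [-44.9    0.05   0.21]
tip [0.534  0.2107 0.0185]
straight-down tip px [268. 342.]
```

Stable at 12 N on the floor for over half a second, upright within 0.6°. Now withdraw straight up.

Request:
{"fn": "carry_out", "kwargs": {"deltas": [[-0.2,0,0,0,0,0],[-0.3,0,0,0,0.05,0],[-0.4,0,0,0,0,0],[-0.8,0,0,0,0,0],[-1,0,0,0,0,0]]}}

```text
t: 12.65
eef_pos: [0.5284, 0.2085, 0.184]
ee_rot: [-2.679, 1.561, -2.622]
force: [0.0, 0.1, -0.3]
width: 0.0243
```

Request:
{"fn": "carry_out", "kwargs": {"deltas": [[-1,0,0,0,0,0],[-1,0,0,0,0,0],[-1,0,0,0,0,0],[-1,0,0,0,0,0],[-0.5,0,0,0,0,0]]}}

```text
t: 13.15
eef_pos: [0.5269, 0.2087, 0.3717]
ee_rot: [-2.862, 1.556, -2.805]
force: [-0.2, -0.4, -1.6]
width: 0.0239
```

Run:
```python
from h import *
plan([.52,.2,.34],3,45)
d=grab('side')
cv2.imwrite('pics/s12.png',d['pixels'][:,:,::-1])
```

```text
t 13.15 p [0.5269 0.2087 0.3717] w 0.0239 F [-0.2 -0.4 -1.6] q [ 0.72  0.13  0.03 -0.01 -1.49 -2.23]
tool axes [[-0.014, -0.005, -1.0], [-0.057, 0.998, -0.004], [0.998, 0.057, -0.015]]
shift units [ 0.8  -0.2  -0.17] turn units [  0.09 -11.46   0.03]
shift units [ 0.8  -0.2  -0.17] turn units [-41.37  -0.05 -17.49]
```

View pics/s12.png

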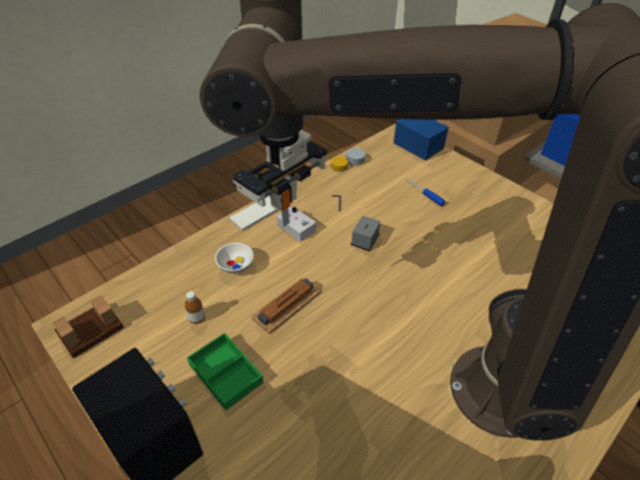

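The gauge hangs free above the bridge (blade at (285,215)); everything else is where it was. Now tilt it, blade forward, scale face up.

Request:
{"fn": "carry_out", "kwargs": {"deltas": [[0,0,0,0,-1,0],[0,0,0,0,-1,0],[0,0,0,0,-1,0],[0,0,0,0,-1,0],[0,0,0,0,-1,0]]}}

```text
t: 13.7
eef_pos: [0.5277, 0.2099, 0.3716]
ee_rot: [-0.006, 1.229, 0.05]
force: [-0.2, -1.0, -0.6]
width: 0.024
```

```bash
python3 -c "
from h import *
plan([.53,.21,.36],3,45)"
```

```text
t 13.7 p [0.5277 0.2099 0.3716] w 0.024 F [-0.2 -1.  -0.6] q [ 0.89 -0.08 -0.35  0.29 -1.09 -2.51]
tool axes [[0.335, 0.017, -0.942], [-0.055, 0.998, -0.002], [0.941, 0.053, 0.335]]
shift units [ 0.29  0.   -0.04] turn units [ 0.05 -6.35  0.  ]
shift units [ 0.29  0.   -0.04] turn units [-43.85  -0.    -9.89]
```

Request:
{"fn": "carry_out", "kwargs": {"deltas": [[0.12,0,0.35,0,-1,0],[0.12,0,0.35,0,-1,0],[0.15,0,0.35,0,-1,0],[0.15,0,0.35,0,-1,0]]}}

```text
t: 14.1
eef_pos: [0.5846, 0.2138, 0.3746]
ee_rot: [0.0, 0.944, 0.059]
force: [0.6, -1.3, -0.2]
width: 0.0241
```

```bash
python3 -c "
from h import *
plan([.58,.21,.36],3,45)"
```

```text
t 14.1 p [0.5846 0.2138 0.3746] w 0.0241 F [ 0.6 -1.3 -0.2] q [ 0.87 -0.13 -0.63  0.69 -0.73 -2.82]
tool axes [[0.586, 0.035, -0.81], [-0.059, 0.998, 0.0], [0.808, 0.048, 0.587]]
shift units [ 0.23 -0.09 -0.31] turn units [ 0.07 -2.27 -0.07]
shift units [ 0.23 -0.09 -0.31] turn units [-44.79   0.1   -3.56]
```

Request:
{"fn": "carry_out", "kwargs": {"deltas": [[0,0,0,-0.8,0,0.58],[0,0,0,-0.8,0,0.58],[0,0,0,-0.8,0,0.58],[0,0,0,-0.8,-0.5,0.58]]}}

```text
t: 14.5
eef_pos: [0.5822, 0.212, 0.368]
ee_rot: [-0.009, 0.916, 0.336]
force: [-1.2, -0.5, -1.2]
width: 0.0238
```

```bash
python3 -c "
from h import *
plan([.58,.21,.36],18,45)"
```

```text
t 14.5 p [0.5822 0.212  0.368 ] w 0.0238 F [-1.2 -0.5 -1.2] q [ 0.8  -0.18 -0.65  0.53 -0.56 -2.4 ]
tool axes [[0.575, 0.201, -0.793], [-0.336, 0.942, -0.006], [0.746, 0.27, 0.609]]
shift units [ 0.12 -0.03 -0.18] turn units [ 0.36 -1.87 -0.21]
shift units [ 0.12 -0.03 -0.18] turn units [-44.54   0.33  -2.91]
```

q6 now has margin (-2.40). Finish the tilt.

Request:
{"fn": "carry_out", "kwargs": {"deltas": [[0,0,0,0.1,-0.7,0],[0,0,0,0,-0.7,0],[0,0,0,0,-0.4,0],[0,0,0,0,0,0],[0,0,0,0,0,0]]}}

```text
t: 15.0
eef_pos: [0.5792, 0.209, 0.3627]
ee_rot: [-0.001, 0.794, 0.336]
force: [0.5, 0.1, -1.0]
width: 0.0238
```

Run:
```python
from h import *
plan([.58,.21,.36],18,45)
p,R,s=cur();print('tip',(p+R.apply([.062,0,0])).round(3))
for c in('side','top'):
    d=grab(c);uv=proj(d,p).astype(int);print(c,uv)
    u,v=max(uv[0]-50,0),max(uv[1]-60,0)
    q=d['pixels'][v:v+90,u:u+100,::-1].astype(float)*1.7
    print('tip,origin,top px crop',[((proj(d,p+R.apply([k,0,0]))-[u,v]+.5)*6).round().tolist() for k in(.062,.012,-.033)])
    cv2.imwrite(f'pics/{c}f.png',cv2.resize(np.clip(q,0,255).astype(np.uint8),None,fx=6,fy=6,interpolation=cv2.INTER_CUBIC))
```

```text
t 15.0 p [0.5792 0.209  0.3627] w 0.0238 F [ 0.5  0.1 -1. ] q [ 0.69 -0.22 -0.86  0.93 -0.3  -2.73]
tool axes [[0.662, 0.231, -0.713], [-0.331, 0.944, -0.001], [0.673, 0.236, 0.701]]
shift units [ 0.07  0.02 -0.03] turn units [ 0.24 -0.12 -0.22]
shift units [ 0.07  0.02 -0.03] turn units [-44.76   0.35  -0.19]
tip [0.62  0.223 0.319]
side [268 195]
tip,origin,top px crop [[218.0, 419.0], [289.0, 376.0], [357.0, 335.0]]
top [193 209]
tip,origin,top px crop [[304.0, 269.0], [307.0, 346.0], [310.0, 423.0]]
```

View pics/sidef.png

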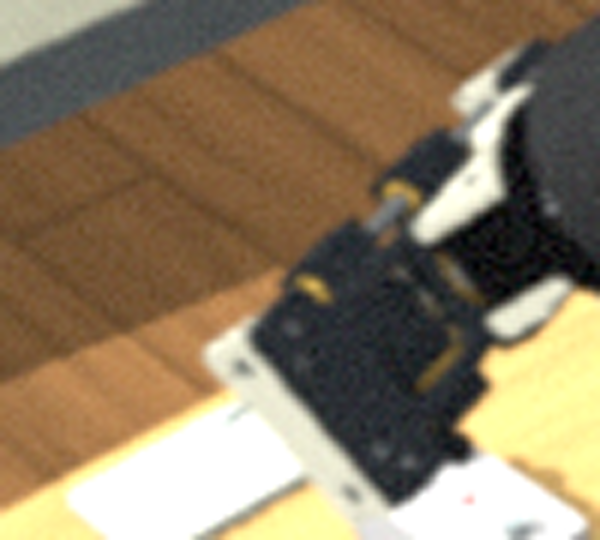

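View pics/topf.png

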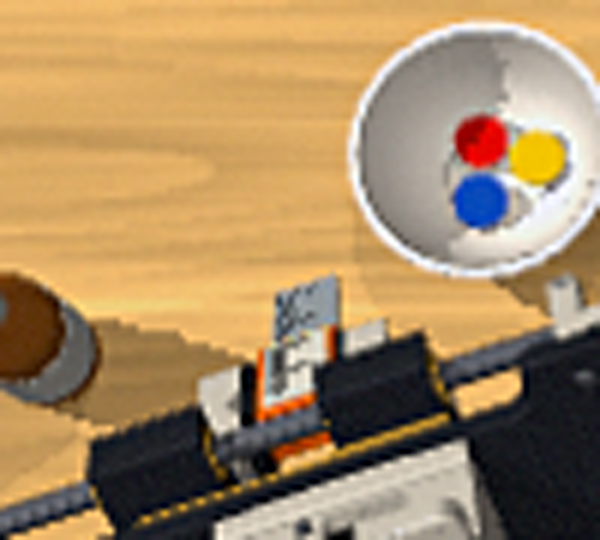

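Top picture: white ticked plate at (290,365) faces up, blade tip at (305,280) forward, against a prediction of (304,269); the tilt matches. Settle, check stillness, hand in.

Request:
{"fn": "carry_out", "kwargs": {"deltas": [[0,0,0,0,0,0],[0,0,0,0,0,0],[0,0,0,0,0,0]]}}

```text
t: 15.4
eef_pos: [0.5802, 0.2113, 0.3645]
ee_rot: [0.001, 0.793, 0.339]
force: [0.6, -0.5, 0.2]
width: 0.024
```

Run:
```python
from h import *
d=grab('top','topg.png')
for i in range(6): grab('side','sideg.png')
p,R,s=cur();print(s['t'],p.round(4),np.degrees(s['ee_rot']).round(1),'qd',np.abs(s['qd']).max(),s['width'],'tip',(p+R.apply([.062,0,0])).round(3),np.round(s['q'],2))
```

```text
15.75 [0.58   0.2108 0.3642] [ 0.  45.4 19.4] qd 0.0018294816382850442 0.02375908538066082 tip [0.621 0.225 0.32 ] [ 0.69 -0.22 -0.86  0.93 -0.31 -2.73]
```

View pics/topg.png

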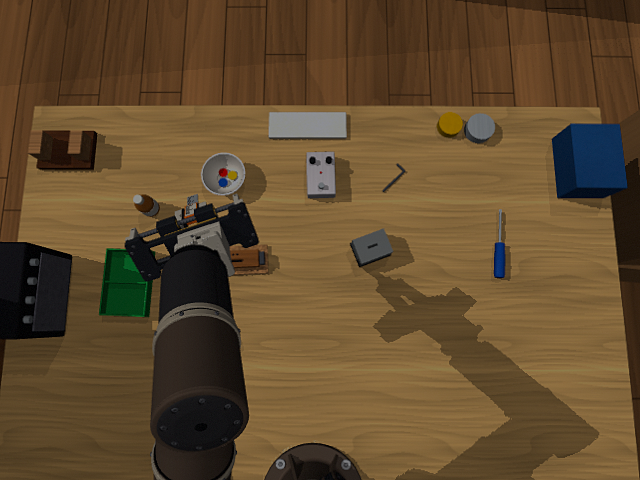

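Still, tilted 45°, tip at 0.32 m; bowl (223,174), pedal (320,174), bottle (146,204), driver (500,245) and the rest are unmoved.

```bash
python3 -c "
from station import arm
print(arm.job_done())"
```

```text
the job is handed in; nothing more can be done
None
```

I did the whole job in order and handed it in at about 15.8 s, with the gauge still held, tipped and motionless.

- **Pick and insertion:** I drew the gauge out of its stand, put the blade upright into the saddle slot and pressed it onto the slot floor. It stayed there about 2.5 s, with an upward force of 12–20 N over the last 2 s.
- **Final hold:** I drew it out and tipped it. The last readings were a tool tilt of 45.4°, the blade tip about 0.32 m above the table and joint speeds near zero. The top camera showed the white scale face up and nothing else on the table visibly moved.

**What did not go cleanly:**
- **Contact peak:** the first touch on the floor briefly reached 39.6 N at the wrist. That force came through the gauge, not the arm or the gripper's body.
- **Sideways creep:** pressing pushed the gripper a few millimetres along +x, so I recentred it before withdrawing. The gripper also ended about 1.5 mm lower on the floor, so the gauge may have slipped a millimetre or two, or turned a few degrees, in the grip.
- **Tilt not measured directly:** I took the gauge's own tilt from the tool's pose. The top picture agreed to within about 2 pixels at the blade tip.

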